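# Line up the sheep ornaments by size in front of the drying fan

## Robot

A 6-joint arm with a two-finger parallel gripper is mounted at the origin on the work surface. World frame = base frame: x ahead of the robot, y to its left, z up, the work surface at z = 0. Lengths are in mm, angles in rad, forces in N, time in s.
With the tool pointing down it reaches from about 325 to 875 mm from the base axis. Payload 4.4 kg.
Tool frame: the origin (TCP) lies on the centre line of the jaws, within the pads' length; the fingertips stand ahead of it and the grasp point (between the pads) lies 6 mm ahead of it (ctrl.tcp_to_tips is the z of the fingertips in the tool frame, in mm); z points along the fingers, y is the line along which they close (so a half turn about z gives the same grasp; the last joint's range is limited). The gripper opens to 85 mm and grips with 20 to 120 N. Pads are 22 mm wide; open, the fingers measure 114 mm over their backs; the gripper's body (76 mm by 85 mm) begins 54 mm behind the grasp point. The pads swing forward as they close: fully open they stand 13 mm farther back than shut.
Start: joints at [1.129, 0.207, 1.542, -0, 1.393, -0.15], TCP at [164.873, 550.858, 256.282] pointing down, gripper open.
Joint ranges: [-2.73, 2.73], [-0.86, 2.22], [0.23, 2.46], [-1.11, 4.25], [0.08, 2.63], [-2.82, 2.82]. Speed limits (rad/s): [2.79, 2.79, 3.14, 3.14, 3.14, 3.14].

## Interface

Orientations are given as a 3x3 rotation matrix whose columns are the frame's x, y, z axes.
In Python, from plant import ctrl, sensors, optics gives the robot as it stands. Calls block until the motion is done:
- ctrl.move_ptp(position, orientation): joint-space move of the TCP to a pose.
- ctrl.move_l(position, rot=None, vel=150, threshold=None): straight line of the TCP; rot=None keeps the orientation; vel is the mean speed in mm/s. With threshold (N) it stops when the force on the tool has changed by that much, and returns True; else False.
- ctrl.set_joints(angles): joint-space move.
- ctrl.gripper_to(opening, force=None): finger opening in mm; force is the grip in N (None keeps the last); returns when the fingers have stopped.
- ctrl.hold(seconds).
- ctrl.solve_ik(position, orientation): joint angles nearest the present ones, or None.
- sensors.read_state(): the state.
- optics.grab_frame(name): name is "scene" or "top" or "wrist"; returns (picture, depth): 400x640x3 uint8, red, green, blue; 400x640 float32, mm along the optical axis (not along the pixel's ray), 0 where there is no reading.
- optics.camera_params(name): a dict with "mtx" (3x3 intrinsics, pixels), "R" (3x3) and "t" (3): a world point X has camera coordinates R X + t; the wrist camera has in their place "T_tool_cam" (4x4, takes a point from camera to tool coordinates, whose origin is the TCP and whose axes are the flange's). Camera axes: x right, y down, z forward; pixel columns grow to the right and rows downward; lengths in mm; the calibration is good to about 2 mm. A picture is of the moment at which its call begins: read the wrist's pose just before it. camera_params takes no time and is no camera call.
A pose or a line that the arm cannot do raises ctrl.MotionError and nothing moves.
- ctrl.finish_job(): hands the job in; it is judged then, once.
The state is a dict: "t": time; "q": joint angles; "qvel": joint speeds; "tau": joint torques, N m; "eef_pos": TCP position; "eef_rot": TCP orientation; "force": force on the tool from outside, world axes, zero at the start; "wrist_torque": the same for the moment, N m; "grip_width": finger opening in mm; "grasp_force": force on a finger pad.
Only numpy, scipy, OpenCV 4.12 (cv2) and the standard library are available. Lean on these libraries where they do the work, as an engineer would, in place of code of your own. Each camera call takes 0.05 s, during which the arm holds its last target. There are 200 camera calls.

## Task

The four white sheep ornaments have just been rinsed: line them up on the row of cork pads in order of size, the largest on the pad next to the little black fan (it needs the most air) and the smallest on the pad farthest from it. Each should stand upright in the middle of its own pad.

Things in the scene. Friction and masses are not known exactly. Their poses are not given: they have to be found in the camera images.
- smallest: the smallest of four loose white sheep ornaments, alike but for size: round body, brown muzzle, narrow brass cap; 32 mm wide, 38.4 mm tall with cap (body 34.6 mm), on a flat foot 20.5 mm across; straight-sided from 11.5 to 21.8 mm up, where to grip it. Origin: centre of the foot's underside; z up, -x to the muzzle. Starts standing on the table.
- second: the second-smallest of four loose white sheep ornaments, alike but for size: round body, brown muzzle, narrow brass cap; 41 mm wide, 49.2 mm tall with cap (body 44.3 mm), on a flat foot 26.2 mm across; straight-sided from 14.8 to 27.9 mm up, where to grip it. Origin: centre of the foot's underside; z up, -x to the muzzle. Starts standing on the table.
- third: the third-smallest of four loose white sheep ornaments, alike but for size: round body, brown muzzle, narrow brass cap; 50 mm wide, 60 mm tall with cap (body 54 mm), on a flat foot 32 mm across; straight-sided from 18 to 34 mm up, where to grip it. Origin: centre of the foot's underside; z up, -x to the muzzle. Starts standing on the table.
- largest: the largest of four loose white sheep ornaments, alike but for size: round body, brown muzzle, narrow brass cap; 60 mm wide, 72 mm tall with cap (body 64.8 mm), on a flat foot 38.4 mm across; straight-sided from 21.6 to 40.8 mm up, where to grip it. Origin: centre of the foot's underside; z up, -x to the muzzle. Starts standing on the table.
- pad1: one of four equal cork discs, 48 mm across, 4 mm thick, fixed 80 mm apart in a straight row on a wooden board (90 x 470 mm, 12 mm thick) beyond the ornaments. Origin: centre of its underside, 12 mm above the table (top at 16 mm); z up, x across the board, y along the row. Its number says nothing of its place in the row.
- pad2: one of four equal cork discs, 48 mm across, 4 mm thick, fixed 80 mm apart in a straight row on a wooden board (90 x 470 mm, 12 mm thick) beyond the ornaments. Origin: centre of its underside, 12 mm above the table (top at 16 mm); z up, x across the board, y along the row. Its number says nothing of its place in the row.
- pad3: one of four equal cork discs, 48 mm across, 4 mm thick, fixed 80 mm apart in a straight row on a wooden board (90 x 470 mm, 12 mm thick) beyond the ornaments. Origin: centre of its underside, 12 mm above the table (top at 16 mm); z up, x across the board, y along the row. Its number says nothing of its place in the row.
- pad4: one of four equal cork discs, 48 mm across, 4 mm thick, fixed 80 mm apart in a straight row on a wooden board (90 x 470 mm, 12 mm thick) beyond the ornaments. Origin: centre of its underside, 12 mm above the table (top at 16 mm); z up, x across the board, y along the row. Its number says nothing of its place in the row.
- fan: small black fan, 70 mm wide across the board, 26 mm deep along the row, 70 mm tall, fixed upright on the board at either end of the row, 85 mm (centres) beyond the last pad; a low pale wooden block (70 x 24 x 16 mm) is at the other end. Origin: centre of its underside, 12 mm above the table; y along the row.

How it is judged (in metres and radians):
At the end, for the whole second after the job is handed in: Counted from the fan, the pads carry the largest, third, second and smallest ornament: each stands on its pad (foot at the height of the cork, 12 to 20 mm above the table), within 14 mm of the pad's centre, upright within 0.15 rad, and at rest (horizontal distance between largest and fan between 0.065 and 0.105 m and (horizontal distance between largest and pad1 below 0.014 m or horizontal distance between largest and pad2 below 0.014 m or horizontal distance between largest and pad3 below 0.014 m or horizontal distance between largest and pad4 below 0.014 m) and height (world z) of largest between 0.012 and 0.02 m and angle between each of largest, third, second, smallest's own z axis and vertical below 0.15 rad and linear speed of each of largest, third, second, smallest below 0.02 m/s and angular speed of each of largest, third, second, smallest below 0.3 rad/s and horizontal distance between third and fan between 0.145 and 0.185 m and (horizontal distance between third and pad1 below 0.014 m or horizontal distance between third and pad2 below 0.014 m or horizontal distance between third and pad3 below 0.014 m or horizontal distance between third and pad4 below 0.014 m) and height (world z) of third between 0.012 and 0.02 m and horizontal distance between second and fan between 0.225 and 0.265 m and (horizontal distance between second and pad1 below 0.014 m or horizontal distance between second and pad2 below 0.014 m or horizontal distance between second and pad3 below 0.014 m or horizontal distance between second and pad4 below 0.014 m) and height (world z) of second between 0.012 and 0.02 m and horizontal distance between smallest and fan between 0.305 and 0.345 m and (horizontal distance between smallest and pad1 below 0.014 m or horizontal distance between smallest and pad2 below 0.014 m or horizontal distance between smallest and pad3 below 0.014 m or horizontal distance between smallest and pad4 below 0.014 m) and height (world z) of smallest between 0.012 and 0.02 m); the robot touches nothing.
It also fails if it takes over 96 s, if anything falls off the work surface, if the arm or the gripper's body presses on something with over 40 N, if the wrist force passes 120 N, or if a joint passes its speed limit or range.

## Working session

There is one attempt and no reset: what is moved stays moved. The work goes in short steps, each a Python script; the robot and the scene stay as the last script left them, time stands still between calls to the robot, and variables do not carry over. Pictures are saved under pics/ and viewed, at most 14 in all, crops included, and the job is handed in when it is done.

```bash
mkdir -p pics; ls
python3 - <<'E'
from plant import ctrl,sensors,optics
import cv2,numpy as np
for n in("top","scene"):
    p,d=optics.grab_frame(n); cv2.imwrite(f"pics/{n}0.png",p[...,::-1]); np.savez(f"{n}0.npz",p=p,d=d)
    c=optics.camera_params(n); print(n,np.round(c["mtx"],1).tolist(),np.round(c["R"],3).tolist(),np.round(c["t"],1))
print(ctrl.tcp_to_tips,sensors.read_state()["t"])
E
```

```text
pics
top [[362.8, 0.0, 310.1], [0.0, 362.8, 193.3], [0.0, 0.0, 1.0]] [[0.021, -0.999, -0.035], [-0.995, -0.017, -0.101], [0.1, 0.037, -0.994]] [  2.8 558.  716. ]
scene [[464.9, 0.0, 315.2], [0.0, 464.9, 201.1], [0.0, 0.0, 1.0]] [[-0.095, 0.995, 0.012], [0.717, 0.076, -0.693], [-0.691, -0.057, -0.721]] [  53.9 -370.8 1481. ]
25.0 0.1
```

View pics/top0.png

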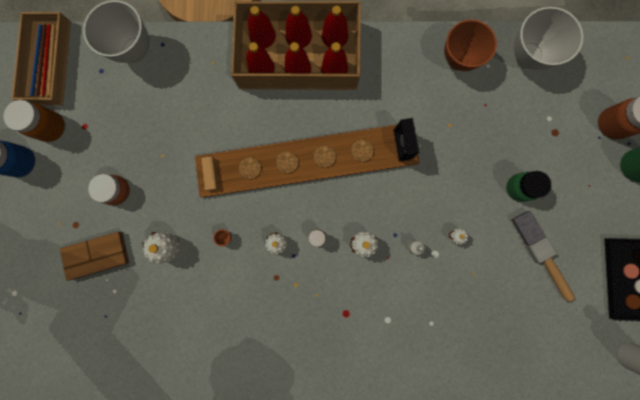

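View pics/scene0.png

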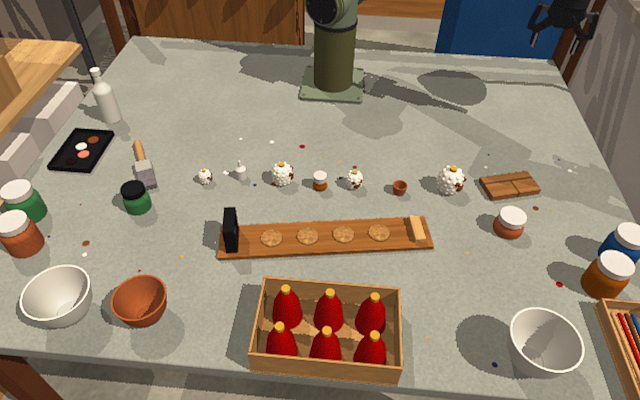

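The top view shows the sheep: largest (157,248), second (275,243), third (365,244) and smallest (459,237). The fan is at (405,140), and the pads run from (363,151), nearest the fan, to (250,168). The cup, jar and bottle standing between the sheep are distractors. I'll zoom in for the muzzle directions and measure.

```bash
cat > h.py <<'E'
import numpy as np,cv2
from plant import ctrl,sensors,optics
def ray(c,uv,z):
    """world point on plane z seen at pixel uv; c has mtx,R,t"""
    d=c["R"].T@np.linalg.solve(c["mtx"],[uv[0],uv[1],1.]); o=-c["R"].T@np.asarray(c["t"])
    return o+d*(z-o[2])/d[2]
def proj(c,X):
    p=c["mtx"]@(c["R"]@np.asarray(X,float)+c["t"]); return p[:2]/p[2]
def blobs(mask,amin=4):
    n,l,s,ce=cv2.connectedComponentsWithStats(mask.astype(np.uint8))
    return [(ce[i],s[i]) for i in range(1,n) if s[i,4]>=amin]
E
python3 - <<'E'
from h import *
H=dict(largest=72,second=49.2,third=60,smallest=38.4)
px=dict(largest=(157,248),second=(275,243),third=(365,244),smallest=(459,237))
tc=optics.camera_params("top");sc=optics.camera_params("scene")
A=np.load("top0.npz");B=np.load("scene0.npz")
def cap(p,u,r,c,h):
    hsv=cv2.cvtColor(p,cv2.COLOR_RGB2HSV);m=cv2.inRange(hsv,(12,120,120),(32,255,255))
    k=np.zeros_like(m);cv2.circle(k,tuple(int(round(x)) for x in u),r,255,-1)
    return [(ce.round(1).tolist(),int(s[4]),ray(c,ce,h).round(1).tolist()) for ce,s in blobs(m&k,2)]
for n in px:
    r=cap(A["p"],px[n],13,tc,H[n]);print(n,"top",r)
    X=ray(tc,px[n],H[n]);print("   scene",cap(B["p"],proj(sc,X),10,sc,H[n]))
g=ray
for u in[(250,168),(288,162),(325,157),(363,151)]:print("pad",ray(tc,u,16).round(1))
for u in [(222,238),(317,238),(418,247)]:
    print("obst",ray(tc,u,40).round(1), )
a=cv2.resize(A["p"][215:275,130:480,::-1],None,fx=2.25,fy=2.25,interpolation=cv2.INTER_CUBIC)
b=cv2.resize(B["p"][150:265,190:480,::-1],None,fx=2.7,fy=2.7,interpolation=cv2.INTER_CUBIC)
w=max(a.shape[1],b.shape[1]);f=lambda i:cv2.copyMakeBorder(i,0,0,0,w-i.shape[1],0)
cv2.imwrite("pics/crop.png",np.vstack([f(a),f(b)]))
E
```

```text
largest top [([152.2, 248.4], 48, [441.4, 314.3, 72.0])]
   scene [([453.2, 168.2], 30, [444.2, 316.6, 72.0])]
second top [([274.0, 244.0], 21, [454.1, 81.7, 49.2])]
   scene [([354.7, 171.8], 12, [456.8, 84.7, 49.2])]
third top [([365.9, 244.6], 36, [457.3, -97.3, 60.0])]
   scene [([281.0, 163.9], 20, [459.7, -94.1, 60.0])]
smallest top [([461.8, 236.2], 11, [477.1, -287.9, 38.4])]
   scene [([200.0, 160.5], 2, [444.8, -301.8, 38.4]), ([202.9, 170.1], 8, [479.0, -285.4, 38.4])]
pad [610.7 142.   16. ]
pad [624.7  61.8  16. ]
pad [636.4 -16.   16. ]
pad [650.3 -95.5  16. ]
obst [463.4 188.3  40. ]
obst [467.5  -2.7  40. ]
obst [ 454.1 -201.8   40. ]
```

View pics/crop.png

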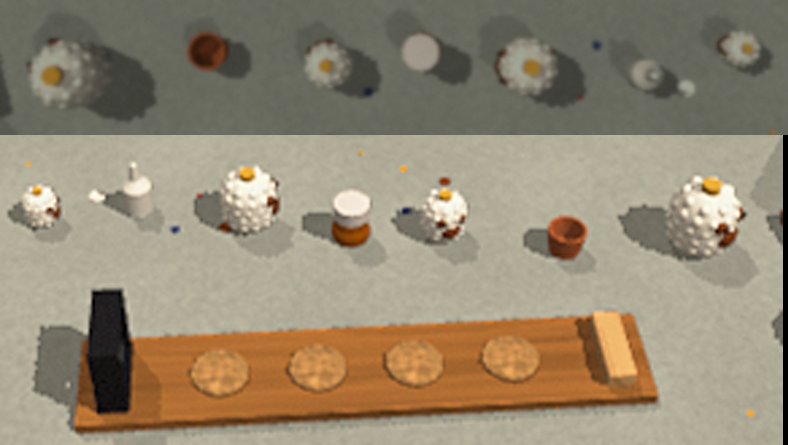

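The crop shows brown patches towards +x/+y on the largest and second, and towards +y on the third and smallest. I'll get the wrist views to see the muzzle directions and refine the centres.

```bash
cat >> h.py <<'E'
def R(th):
    """tool down, closing axis (tool y) at world azimuth th"""
    y=np.array([np.cos(th),np.sin(th),0]);z=np.array([0,0,-1.]);return np.column_stack([np.cross(y,z),y,z])
def wristcam():
    c=dict(optics.camera_params("wrist"));s=sensors.read_state();T=np.eye(4);T[:3,:3]=s["eef_rot"];T[:3,3]=s["eef_pos"]
    M=np.linalg.inv(T@c["T_tool_cam"]);c["R"],c["t"]=M[:3,:3],M[:3,3];return c
S=dict(largest=(442.8,315.5,72),second=(455.5,83.2,49.2),third=(458.5,-95.7,60),smallest=(478,-286.6,38.4))
E
python3 - <<'E'
from h import *
print(optics.camera_params("wrist")["T_tool_cam"].round(3).tolist())
for n,(x,y,h) in S.items():
    for th in(0,np.pi/2,np.pi,-np.pi/2):
        q=ctrl.solve_ik([x,y,230],R(th)); print(n,round(th,2),None if q is None else np.round(q,2))
tiles=[]
for n,(x,y,h) in S.items():
    q=[ctrl.solve_ik([x,y,230],R(th)) for th in(0,np.pi)]
    q=min([k for k in q if k is not None],key=lambda k:abs(k[5]))
    ctrl.set_joints(q);c=wristcam();p,d=optics.grab_frame("wrist")
    np.savez(f"w_{n}.npz",p=p,d=d,**{k:c[k] for k in("mtx","R","t")})
    hsv=cv2.cvtColor(p,cv2.COLOR_RGB2HSV);m=cv2.inRange(hsv,(12,120,120),(32,255,255))
    u=proj(c,(x,y,h));print(n,u.round(),[(ce.round(),int(s[4]),ray(c,ce,h).round(1)) for ce,s in blobs(m,30)],sensors.read_state()["t"])
    tiles.append(cv2.resize(p[...,::-1],(400,250),interpolation=cv2.INTER_AREA))
cv2.imwrite("pics/w.png",np.vstack([np.hstack(tiles[:2]),np.hstack(tiles[2:])]))
E
```

```text
[[-0.0, -0.951, -0.31, 79.685], [1.0, 0.0, -0.001, 1.393], [0.001, -0.31, 0.951, -119.081], [0.0, 0.0, 0.0, 1.0]]
largest 0 [ 0.46  0.16  1.65 -0.    1.33  0.46]
largest 1.57 [ 0.46  0.16  1.65 -0.    1.33 -1.11]
largest 3.14 [ 0.46  0.16  1.65 -0.    1.33 -2.68]
largest -1.57 [ 0.46  0.16  1.65 -0.    1.33  2.03]
second 0 [-0.01 -0.01  1.84 -0.    1.32 -0.01]
second 1.57 [-0.01 -0.01  1.84 -0.    1.32 -1.58]
second 3.14 None
second -1.57 [-0.01 -0.01  1.84 -0.    1.32  1.56]
third 0 [-0.39  0.    1.82 -0.    1.32 -0.39]
third 1.57 [-0.39  0.    1.82 -0.    1.32 -1.96]
third 3.14 [-0.39  0.    1.82 -0.    1.32  2.75]
third -1.57 [-0.39  0.    1.82 -0.    1.32  1.18]
smallest 0 [-0.7   0.19  1.61 -0.    1.33 -0.7 ]
smallest 1.57 [-0.7   0.19  1.61 -0.    1.33 -2.27]
smallest 3.14 [-0.7   0.19  1.61 -0.    1.33  2.45]
smallest -1.57 [-0.7   0.19  1.61 -0.    1.33  0.88]
largest [322. 191.] [(array([321., 188.]), 247, array([441.6, 318.6,  72. ])), (array([485., 224.]), 152, array([595. , 283.4,  72. ])), (array([470., 226.]), 42, array([581.1, 281.7,  72. ])), (array([444., 231.]), 35,
[... 995 characters left out ...]
 56.9,  60. ])), (array([503.,   2.]), 98, array([602.2,  57.4,  60. ])), (array([522.,   4.]), 114, array([617.5,  56.4,  60. ])), (array([502.,  16.]), 196, array([602.9,  47.9,  60. ])), (array([231.,  34.]), 49, array([384.6,  34.5,  60. ])), (array([473., 143.]), 3795, array([594.4, -53.2,  60. ])), (array([513., 148.]), 5875, array([631.7, -57.6,  60. ])), (array([321., 186.]), 152, array([457.3, -93.8,  60. ])), (array([337., 336.]), 31, array([ 475.9, -265.9,   60. ]))] 3.2917
smallest [322. 183.] [(array([553.,  82.]), 143, array([ 688.9, -191.2,   38.4])), (array([321., 181.]), 45, array([ 477.2, -284.8,   38.4])), (array([273., 318.]), 164, array([ 420.6, -449.1,   38.4]))] 4.1333
```

View pics/w.png

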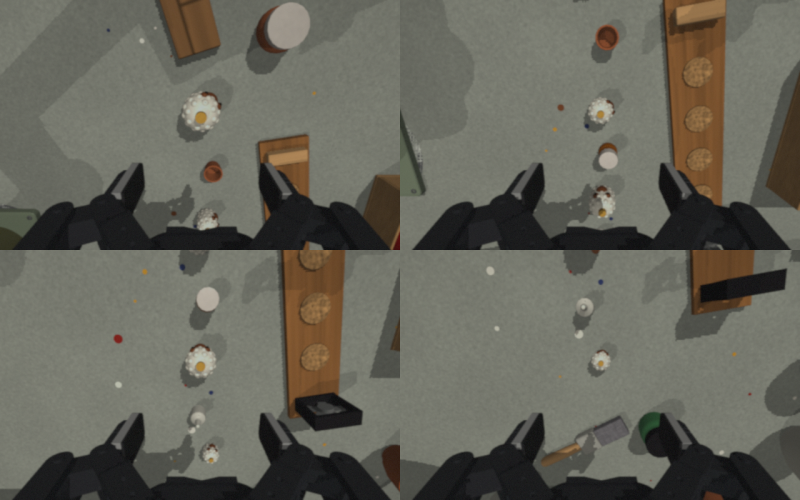

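The wrist caps agree with the other views within 2–3 mm, and the muzzles point to +y or +x+y, so closing along x (turned slightly for two of them) clears them. Next I'll refine the pads and check the fingertip swing in air.

Run:
```python
from h import *
tc=optics.camera_params("top");sc=optics.camera_params("scene")
T=np.array([ray(tc,u,16) for u in[(250,168),(288,162),(325,157),(363,151)]])
C=np.array([ray(sc,u,16) for u in[(379.3,232.2),(343.3,234.1),(307.4,235.9),(271.5,237.8)]])
wc=dict(np.load("w_third.npz"));W=[ray(wc,u,16).round(1) for u in [(504,171),(504,93)]]
print(T.round(1),C.round(1),W)
p=[]
for w in(85,60,36):
    ctrl.gripper_to(w,force=30);c=optics.camera_params("wrist")["T_tool_cam"];i,d=optics.grab_frame("wrist")
    m=(d>0)&(d<230);v,u=np.nonzero(m);Z=d[m];k=np.linalg.inv(optics.camera_params("wrist")["mtx"])
    P=(c[:3,:3]@(k@np.vstack([u,v,np.ones_like(u)])*Z)).T+c[:3,3]
    print(w,ctrl.tcp_to_tips,sensors.read_state()["grip_width"],"max z of near pts",np.percentile(P[:,2],[90,99,99.9]).round(1)); 
ctrl.gripper_to(85)
```

```text
[[610.7 142.   16. ]
 [624.7  61.8  16. ]
 [636.4 -16.   16. ]
 [650.3 -95.5  16. ]] [[613.9 147.7  16. ]
 [627.7  68.1  16. ]
 [641.2 -10.6  16. ]
 [654.8 -88.6  16. ]] [array([652.6, -89. ,  16. ]), array([638.6, -10.2,  16. ])]
85 25.0 84.95946707209866 max z of near pts [-17.1   5.1   9.6]
60 25.0 59.94748532613444 max z of near pts [-15.9  11.2  16.8]
36 25.0 36.068494467770634 max z of near pts [-15.8  13.7  19.8]
```

Fingertips are at most 25 mm ahead when shut and further back when open, so descents are safe. The scene and wrist views agree on the pads. I'll start with the largest.

```bash
cat >> h.py <<'E'
S=dict(largest=(442.6,317.5,31.2,60,-.6),third=(458.4,-94.2,26,50,0.),second=(455.2,84.6,21.8,41,-.4),smallest=(477.9,-285.2,19.3,32,0.))
P=dict(largest=(652.6,-89.5),third=(639.2,-10.9),second=(625.8,67.7),smallest=(612.4,146.3))
def pick_place(n):
    x,y,g,w,th=S[n];px,py=P[n];z=g+6
    ctrl.gripper_to(min(85,w+26),force=40)
    ctrl.move_ptp([x,y,z+110],R(th));ctrl.move_l([x,y,z+40],vel=200);ctrl.move_l([x,y,z],vel=80)
    ctrl.gripper_to(w-8,force=40);s=sensors.read_state();print(n,"grip",round(s["grip_width"],1),round(s["grasp_force"],1))
    ctrl.move_l([x,y,z+110],vel=150)
    ctrl.move_ptp([px,py,z+110],R(0));ctrl.move_l([px,py,z+26],vel=150)
    s=sensors.read_state();print(" held",round(s["grip_width"],1),s["force"].round(1) if hasattr(s["force"],"round") else s["force"])
    hit=ctrl.move_l([px,py,z+13.5],vel=20,threshold=4);s=sensors.read_state();print(" touch",hit,round(s["eef_pos"][2]-z,1))
    ctrl.gripper_to(min(85,w+24));ctrl.hold(.2);ctrl.move_l([px,py,z+110],vel=150);print(" t",sensors.read_state()["t"])
E
python3 - <<'E'
from h import *
pick_place("largest")
ctrl.move_l([600,20,290],vel=250);c=wristcam();p,d=optics.grab_frame("wrist")
cv2.imwrite("pics/a1.png",p[...,::-1]);np.savez("a1.npz",p=p,d=d,**{k:c[k] for k in("mtx","R","t")})
for n in P:print(n,proj(c,(*P[n],16)).round())
E
```

```text
largest grip 58.7 43.4
 held 58.4 [-0.1 -0.3 -0.2]
 touch True 17.0
 t 14.825
largest [362. 244.]
third [354. 188.]
second [345. 125.]
smallest [335.  53.]
```

View pics/a1.png

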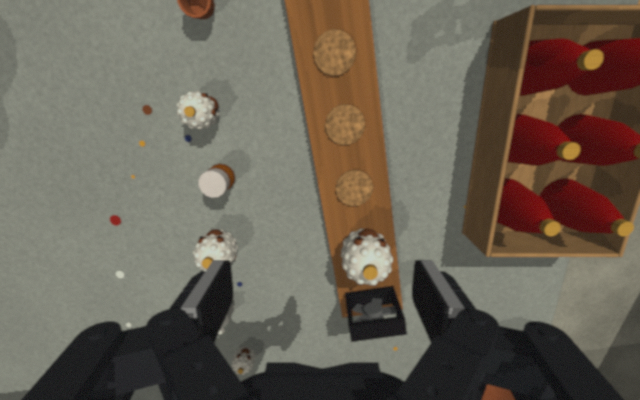

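The largest stands at about (368,258). The empty pads appear at (354,188), (345,125) and (335,53), exactly where predicted. Placing the rest.

Run:
```python
from h import *
for n in("third","second","smallest"):pick_place(n)
ctrl.move_l([540,30,300],vel=250);c=wristcam();p,d=optics.grab_frame("wrist")
ctrl.set_joints([1.129,0.207,1.542,0,1.393,-0.15])
q,_=optics.grab_frame("scene");sc=optics.camera_params("scene");t,_=optics.grab_frame("top")
H=dict(largest=72,second=49.2,third=60,smallest=38.4)
for nm,im,cc in(("w",p,c),("s",q,sc)):
    m=cv2.inRange(cv2.cvtColor(im,cv2.COLOR_RGB2HSV),(18,150,150),(32,255,255))
    for n in P:
        u=proj(cc,(*P[n],16+H[n]));print(nm,n,u.round(),[(ce.round(),int(s[4]),(ray(cc,ce,16+H[n])[:2]-P[n]).round(1)) for ce,s in blobs(m,5) if np.hypot(*(ce-u))<20])
cv2.imwrite("pics/b.png",np.vstack([cv2.resize(p[:300,:,::-1],(640,300)),cv2.resize(q[140:280,180:480,::-1],(640,299))]))
print(sensors.read_state()["t"])
```

```text
third grip 48.5 41.0
 held 48.3 [-0.3  0.2 -0.2]
 touch True 17.1
 t 22.7333
second grip 39.2 40.2
 held 39.3 [-0.1 -0.2 -0.1]
 touch True 17.0
 t 29.4833
smallest grip 30.0 39.7
 held 30.1 [1.1 0.2 0.2]
 touch True 16.8
 t 37.7583
w largest [419. 276.] [(array([422., 275.]), 38, array([3.6, 1.5]))]
w third [411. 210.] [(array([411., 209.]), 76, array([0.1, 0.8]))]
w second [402. 139.] [(array([402., 139.]), 54, array([ 0.4, -0.1]))]
w smallest [393.  61.] [(array([393.,  60.]), 30, array([0.2, 0.9]))]
s largest [269. 215.] [(array([269., 216.]), 37, array([ 2.5, -0.7]))]
s third [307. 217.] [(array([307., 218.]), 22, array([ 2.4, -0. ]))]
s second [344. 219.] [(array([344., 219.]), 14, array([ 2.1, -1. ]))]
s smallest [381. 220.] [(array([380., 221.]), 8, array([ 2.2, -0.2]))]
41.2083
```

View pics/b.png

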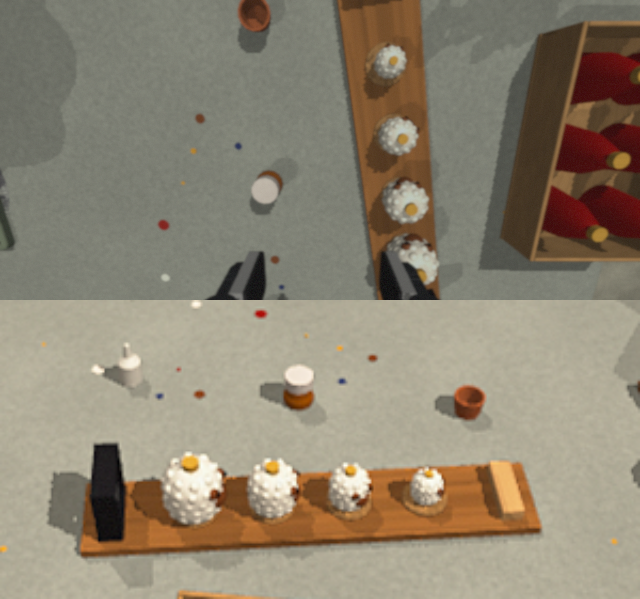

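All four stand upright on their pads within about 4 mm of centre. In the lower view they run largest (193,488), third (272,488), second (350,488), smallest (427,488), counting from the fan. I'm handing in.

```bash
python3 -c "
from plant import ctrl;print(ctrl.finish_job())"
```

```text
the job is handed in; nothing more can be done
None
```

The four sheep stand upright on their pads in order of size, with the largest next to the fan, each about 4 mm or less off centre by the cameras; I handed the job in after about 41 s, and no verdict came back.

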